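Dock the specimen holders for cleaning

ROBOT

A 7-joint arm with a two-finger parallel gripper is mounted at the origin on the work surface. World frame = base frame: x ahead of the robot, y to its left, z up, the work surface at z = 0. Lengths are in mm, angles in degrees, forces in N, time in s.
With the tool pointing down it reaches from about 400 to 875 mm from the base axis. Payload 4.4 kg.
Tool frame: the origin (TCP) lies on the centre line of the jaws, within the pads' length; the fingertips stand 19 mm ahead of it and the grasp point (between the pads) is the TCP; z points along the fingers, y is the line along which they close (so a half turn about z gives the same grasp; the last joint's range is limited). The gripper opens to 85 mm and grips with 20 to 120 N. Pads are 22 mm wide; open, the fingers measure 114 mm over their backs; the gripper's body (76 mm by 85 mm) begins 54 mm behind the grasp point. The pads swing forward as they close: fully open they stand 13 mm farther back than shut.
Start: joints at [-79.515, 36.005, 2.206, 86.941, -1.547, 57.084, -1.146], TCP at [160.032, 630.006, 250.313] pointing down, gripper open.
Joint ranges: [-175.42, 175.42], [-21.48, 121.26], [-71.46, 75.88], [10.55, 141.38], [-63.04, 243.04], [13.31, 113.54], [-168.57, 168.57]. Speed limits (degrees/s): [147.25, 147.25, 180, 180, 180, 180, 180].

INTERFACE

Orientations are given as a 3x3 rotation matrix whose columns are the frame's x, y, z axes.
In Python, from rig import env gives the robot as it stands. Calls block until the motion is done:
- env.move_ptp(position, orientation): joint-space move of the TCP to a pose.
- env.move_l(position, ori=None, feed=150, force_limit=None): straight line of the TCP; ori=None keeps the orientation; feed is the mean speed in mm/s. With force_limit (N) it stops when the force on the tool has changed by that much, and returns True; else False.
- env.set_joints(angles): joint-space move.
- env.open() and env.gripper_close(force=None): open the fingers fully, or close them until they stop; force is the grip in N (None keeps the last).
- env.wait(seconds).
- env.ik(position, orientation): joint angles nearest the present ones, or None.
- env.state(): the state.
- env.snapshot(name): name is "scene" or "top" or "wrist"; returns the picture (420x560x3 uint8, red, green, blue); there is no depth.
- env.camera_info(name): a dict with "fov_y" (degrees; the focal length in pixels is half the picture's height over the tangent of half this angle, whatever the lens; pixels are square), "cx", "cy" (the principal point, pixels), "R" (3x3) and "t" (3): a world point X has camera coordinates R X + t. Camera axes: x right, y down, z forward; pixel columns grow to the right and rows downward; lengths in mm; the calibration is good to about 2 mm. A picture is of the moment at which its call begins: read the wrist's pose just before it. camera_info takes no time and is no camera call; for the wrist camera it gives the pose at the moment of the call.
A pose or a line that the arm cannot do raises env.MotionError and nothing moves.
- env.job_done(): hands the job in; it is judged then, once.
The state is a dict: "clock": time; "qpos": joint angles; "joint_vel": joint speeds; "joint_efforts": joint torques, N m; "ee_pos": TCP position; "eef_rot": TCP orientation; "wrist_force": force on the tool from outside, world axes, zero at the start; "torque": the same for the moment, N m; "opening": finger opening in mm; "finger_force": force on a finger pad.
Only numpy, scipy, OpenCV 4.12 (cv2) and the standard library are available. Lean on these libraries where they do the work, as an engineer would, in place of code of your own. Each camera call takes 0.05 s, during which the arm holds its last target. There are 200 camera calls.

TASK

First move the white case with the red lid out of the drawer's way and stand it wholly on the square black mat, then pull the drawer fully open. Put every specimen holder found in it into the cleaning station's port of its own colour: slip it in tilted, with its flange under the notched retaining plate, then straighten it and lower it until it stands upright with its flange flat on the block. When all are docked push the drawer shut, with the case still standing on the mat, and do not tip or drop a holder or knock the other things on the bench about.

Things in the scene. Friction and masses are not known exactly. Their poses are not given: they have to be found in the camera images.
- cabinet: White instrument cabinet, fixed, 260 mm wide, 200 mm deep, 192 mm high. Origin: on the table, under the middle of its front face; x points into the cabinet (away from the drawer's opening direction), z up. It holds one drawer. May stand left or right.
- drawer (a joint): Opening of the drawer in m: 0 shut, 0.14 fully open; it slides out along the cabinet's -x. Friction of a few N; stays where it is left. Blue front panel 256 mm wide, 12 mm thick, standing 12 mm proud of the cabinet's front face when shut, top edge 178 mm above the table. Behind it a low tray, sides up to 70 mm above the table.
- drawer_handle (a point): Middle of the drawer's steel bar handle, 150 mm above the table: bar 12 mm in diameter, 110 mm long, parallel to the drawer's front, its axis 42 mm in front of the panel, 42 mm below the cabinet's top. It moves with the drawer.
- rack_mid (a point): Mouth of the middle hole of the grey holder rack in the drawer, on its top face 74 mm above the table; moves with the drawer. Three holes 28 mm in diameter in a row parallel to the front, 68 mm apart, this one on the centre line. Shut, the row lies 55 mm behind the cabinet's front face; fully open, 85 mm in front of it (and 55 mm behind the back of the front panel).
- station: Cleaning station, fixed. Origin on the table, 50 mm in front of the middle port; x points to its rear, which faces the robot, y along the row of ports, z up. Aluminium block 60 mm deep (x 20 to 80 mm), 230 mm wide, 60 mm high with three vertical bores (at x = 50) 72 mm apart; behind it, x 80 to 160 mm, a white housing 124 mm high. A steel retaining plate reaches from it over the block's rear half.
- plate_edge (a point): Middle of the retaining plate's front edge, at its underside, 48 mm above the block; plate 6 mm thick. The edge runs over the bores' axes, with a notch 24 mm wide, 13 mm deep at each for the neck. An upright holder cannot get its flange under it: lean its top to the station's -x (away from the robot) by about 0.42 rad, put the tip about 15 mm deep in the bore, straighten it there, then lower it.
- port_blue (a point): The port marked with blue patches. Point: centre of the bore's mouth, on the top face of the station's aluminium block, 60 mm above the table; its axes are the station's. The bore is round, 28 mm in diameter, 54 mm deep, with a small chamfer. A fully home holder has its flange flat on the block, so its tip is 50 mm below this point.
- port_green (a point): The port marked with green patches. Point: centre of the bore's mouth, on the top face of the station's aluminium block, 60 mm above the table; its axes are the station's. The bore is round, 28 mm in diameter, 54 mm deep, with a small chamfer. A fully home holder has its flange flat on the block, so its tip is 50 mm below this point.
- port_orange (a point): The port marked with orange patches. Point: centre of the bore's mouth, on the top face of the station's aluminium block, 60 mm above the table; its axes are the station's. The bore is round, 28 mm in diameter, 54 mm deep, with a small chamfer. A fully home holder has its flange flat on the block, so its tip is 50 mm below this point.
- holder_blue: Specimen holder, steel rod 150 mm long, 0.12 kg, upright. Origin: centre of its lower tip; z up the rod. Tapered tail 0-50 mm (diameter 8 at the tip, 18 at 50), flange 50-57 mm (diameter 42), neck 57-108 mm (diameter 14), blue handle 108-150 mm (diameter 22; grip here). Starts in a rack hole in the shut drawer, flange on the rack, tip 24 mm above the table. May be absent.
- holder_green: Specimen holder, steel rod 150 mm long, 0.12 kg, upright. Origin: centre of its lower tip; z up the rod. Tapered tail 0-50 mm (diameter 8 at the tip, 18 at 50), flange 50-57 mm (diameter 42), neck 57-108 mm (diameter 14), green handle 108-150 mm (diameter 22; grip here). Starts in a rack hole in the shut drawer, flange on the rack, tip 24 mm above the table. May be absent.
- holder_orange: Specimen holder, steel rod 150 mm long, 0.12 kg, upright. Origin: centre of its lower tip; z up the rod. Tapered tail 0-50 mm (diameter 8 at the tip, 18 at 50), flange 50-57 mm (diameter 42), neck 57-108 mm (diameter 14), orange handle 108-150 mm (diameter 22; grip here). Starts in a rack hole in the shut drawer, flange on the rack, tip 24 mm above the table. May be absent.
- case: Small white accessory case with a red lid, a closed box 90 mm long (its x), 56 mm wide (its y), 45 mm high, 0.25 kg, loose, standing in front of the drawer. Origin: centre of its underside; z up.
- mat_mid (a point): Centre of the thin square mat lying on the table (black with a yellow border, 150 x 150 mm, 1 mm thick, no rim; fixed). Its surface counts as level with the table.
- grid_box: Bystander: blue flat box 75 x 50 x 16 mm, loose; origin under its centre.
- dish: Bystander: clear dish, 60 mm in diameter, 16 mm high, loose; origin under its centre.
- wash_bottle: Bystander: white bottle with an orange cap, 60 mm in diameter, 150 mm high, loose, standing between the cabinet and the station; origin under its centre.
- cream_box: Bystander: yellow-cream open box 160 x 75 x 45 mm, loose; origin under its centre.
Mind the look-alikes: they are no part of the job. What is shaped like the case but turquoise or yellow is not meant.

How it is judged:
By the outcome, as a careful person would: the job done as asked, in the order asked, and still so for the second after the job is handed in, with the robot touching nothing.
Of holder_blue, holder_green, holder_orange only 2 to 3 are there at a start; the rules pass over those that are not, and their reading is None.
At some moment in a run one of case may be knocked a few centimetres aside while the robot is not near it.
It also fails if it takes over 210 s, if anything falls off the work surface, if the arm or the gripper's body presses on something with over 40 N, if the wrist force passes 120 N, or if a joint passes its speed limit or range.

## Working session

There is one attempt and no reset: what is moved stays moved. The work goes in short steps, each a Python script; the robot and the scene stay as the last script left them, time stands still between calls to the robot, and variables do not carry over. Pictures are saved under pics/ and viewed, at most 14 in all, crops included, and the job is handed in when it is done.

```bash
ls; mkdir -p pics; python3 - <<'E'
from rig import env
import cv2
for n in ("scene","top"):
    cv2.imwrite(f"pics/{n}0.png",cv2.resize(env.snapshot(n)[:,:,::-1],(784,588),interpolation=cv2.INTER_CUBIC))
    c=env.camera_info(n);print(n,c)
print(env.state())
E
```

```text
pics
scene {'fov_y': 46.22207768835126, 'cx': 271.4124239393615, 'cy': 212.28716858239383, 'R': array([[ 0.82882828, -0.5592347 ,  0.01732711],
       [-0.44284895, -0.67463327, -0.59055462],
       [ 0.34194808,  0.48179508, -0.80681163]]), 't': array([-439.33608848,  221.17458534, 1158.32767454])}
top {'fov_y': 57.22782874972616, 'cx': 282.42354457059616, 'cy': 211.84088516857335, 'R': array([[ 0.02823227, -0.99959568, -0.00337846],
       [-0.99734398, -0.02794134, -0.06726269],
       [ 0.0671411 ,  0.00526846, -0.99772958]]), 't': array([ -78.49248192,  476.38361503, 1179.59747203])}
{'clock': 0.1, 'qpos': array([-79.51346018,  36.05262581,   2.20331461,  86.99029947,
        -1.54597338,  57.08367833,  -1.14717611]), 'joint_vel': array([ 0.03600743,  0.0461775 , -0.04414461, -0.15222282, -0.11529582,
        0.05790311,  0.00071089]), 'joint_efforts': array([ 3.04383357e-03, -5.64522278e+01,  1.23017628e+00, -1.93970525e+01,
        1.11889606e-02,  5.47922304e-03, -2.02497125e-05]), 'ee_pos': array([159.92336383, 629.47763498, 249.49225037]), 'eef_rot': array([[-9.69197442e-01,  2.46284740e-01, -3.80562270e-04],
       [ 2.46285031e-01,  9.69196042e-01, -1.64803360e-03],
       [-3.70460814e-05, -1.69099674e-03, -9.99998570e-01]]), 'wrist_force': array([-0.18791622,  0.19648787,  0.40464743]), 'torque': array([-0.00658389, -0.00903794,  0.00915799]), 'finger_force': 0.0, 'opening': 85.50285690582143}
```

View pics/scene0.png

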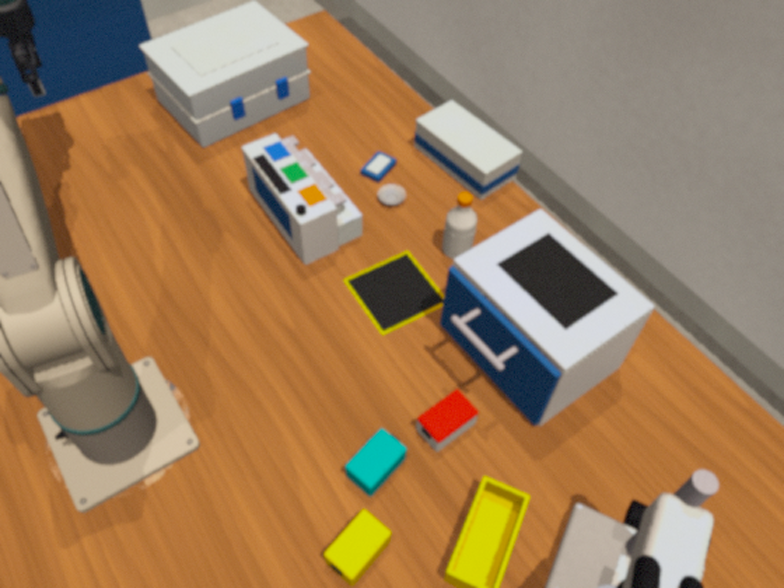

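View pics/top0.png

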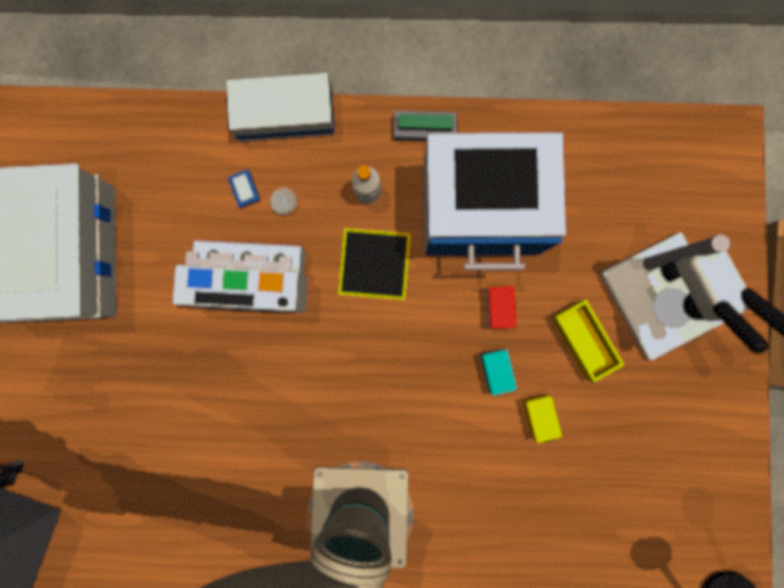

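The scene and top views show the cabinet on the right, with its handle at top px 495,266 (784-wide image). The red-lid case is at 502,307, the mat at 375,264, and the station at 240,277 with blue, green and orange running left to right. The bottle is at 366,185.

```bash
cat > h.py <<'E'
from rig import env
import numpy as np, cv2
from scipy.spatial.transform import Rotation as Ro
def cam(n):
    c=env.camera_info(n); return c,210/np.tan(np.radians(c["fov_y"]/2))
def unproj(c,f,uv,z):
    d=c["R"].T@np.array([(uv[0]-c["cx"])/f,(uv[1]-c["cy"])/f,1]); o=-c["R"].T@c["t"]
    return o+d*(z-o[2])/d[2]
def proj(c,f,X):
    p=c["R"]@np.asarray(X,float)+c["t"]; return np.array([c["cx"]+f*p[0]/p[2],c["cy"]+f*p[1]/p[2]])
def down(yaw,tilt=0.,az=0.):
    """tool down; y (closing) axis at yaw deg from world x... then lean the tool's back (top) by tilt rad towards azimuth az deg"""
    y=np.array([np.cos(np.radians(yaw)),np.sin(np.radians(yaw)),0]);z=np.array([0,0,-1.])
    M=np.column_stack([np.cross(y,z),y,z])
    a=np.radians(az); ax=np.cross([0,0,1],[np.cos(a),np.sin(a),0])
    return Ro.from_rotvec(ax*tilt).as_matrix()@M
def save(img,name,s=1.4):
    cv2.imwrite("pics/"+name,cv2.resize(img[:,:,::-1],None,fx=s,fy=s,interpolation=cv2.INTER_CUBIC))
E
python3 - <<'E'
from h import *
np.set_printoptions(precision=1,suppress=True)
c,f=cam("top")
def T(lbl,z,*pts):
    P=np.array([unproj(c,f,np.array(p)/1.4,z) for p in pts])[:,:2]; print(lbl,P.tolist() if 0 else P.round(1).tolist(),'mean',P.mean(0).round(1))
T("cabtop",192,(427,135),(563,133),(566,240),(427,238))
T("handle",150,(467,265),(523,266))
T("case",45,(489,288),(514,287),(516,327),(490,328))
T("turq",45,(482,352),(509,350),(517,391),(491,396))
T("mat",0,(342,229),(410,233),(406,298),(339,294))
T("patch",124,(200,278),(235,280),(271,282))
T("stn rear",124,(174,308),(300,311))
T("base",0,(360,520))
T("bottle cap",150,(364,173)); T("bottlebase",0,(368,195))
c,f=cam("scene")
T("S cabtop",192,(540,212),(650,306),(567,358),(456,267))
T("S handle",150,(455,320),(508,365))
T("S case",45,(417,420),(455,393),(477,407),(440,437))
T("S mat",0,(345,282),(408,253),(445,299),(384,331))
T("S patch",124,(277,151),(294,172),(312,195))
E
```

```text
cabtop [[780.6, -118.1], [791.6, -380.1], [583.5, -387.4], [580.0, -123.0]] mean [ 683.9 -252.2]
handle [[535.8, -205.4], [536.9, -316.0]] mean [ 536.4 -260.7]
case [[500.7, -267.3], [504.4, -321.3], [418.1, -326.8], [414.3, -270.9]] mean [ 459.4 -296.6]
turq [[362.4, -254.6], [368.3, -312.4], [281.5, -330.7], [269.4, -275.4]] mean [ 320.4 -293.3]
mat [[629.6, 60.4], [624.7, -94.0], [476.9, -88.9], [481.7, 62.0]] mean [553.3 -15.1]
patch [[497.7, 330.8], [495.6, 259.7], [493.6, 186.7]] mean [495.7 259.1]
stn rear [[435.5, 380.1], [436.6, 125.7]] mean [436.1 252.9]
base [[-12.3, -1.4]] mean [-12.3  -1.4]
bottle cap [[715.3, 4.0]] mean [715.3   4. ]
bottlebase [[709.5, 3.9]] mean [709.5   3.9]
S cabtop [[777.2, -129.1], [787.1, -377.5], [610.3, -375.7], [578.0, -146.2]] mean [ 688.1 -257.1]
S handle [[533.3, -208.5], [550.4, -321.0]] mean [ 541.9 -264.7]
S case [[412.9, -280.6], [495.4, -275.6], [509.9, -316.5], [426.3, -325.5]] mean [ 461.1 -299.6]
S mat [[484.0, 54.3], [630.3, 46.9], [623.2, -86.4], [483.3, -82.7]] mean [555.2 -17. ]
S patch [[498.8, 328.2], [497.3, 257.1], [494.9, 183.9]] mean [497.  256.4]
```

```bash
python3 - <<'E'
from h import *
O=down(92.5); p=lambda x,y,z:np.array([x,y,z])
env.move_ptp(p(500,0,320),O)
env.move_ptp(p(458,-297,200),O)
save(env.snapshot("wrist"),"w1.png")
c,f=cam("wrist");print(c)
s=env.state();print(s["ee_pos"],s["eef_rot"],s["clock"])
env.move_l(p(458,-297,32),feed=120,force_limit=15)
env.gripper_close(40); s=env.state();print(s["opening"],s["finger_force"])
env.move_l(p(450,-297,130),feed=120)
env.move_l(p(551,-8,130),O,feed=200)
print(env.move_l(p(551,-8,31),feed=60,force_limit=6),env.state()["ee_pos"])
env.open()
env.move_l(p(551,-8,300),feed=200)
save(env.snapshot("top"),"t1.png");print(env.state()["clock"])
E
```

```text
{'fov_y': 70.0833288287882, 'cx': 281.81446231323736, 'cy': 207.5166851242886, 'R': array([[-0.0464355 ,  0.9989201 ,  0.00154039],
       [ 0.94935499,  0.04365161,  0.31115855],
       [ 0.31075529,  0.01591118, -0.95035677]]), 't': array([ 316.28227056, -448.44203473,  193.23633677])}
[ 459.40007928 -295.30686958  200.42629138] [[-9.98912004e-01 -4.66155885e-02  1.33950158e-03]
 [-4.66146862e-02  9.98912701e-01  6.97133082e-04]
 [-1.37054241e-03  6.33934158e-04 -9.99998860e-01]] 3.925
55.664499632550196 42.52091109752655
True [550.9195812   -8.01837838  32.66680065]
11.9833
```

View pics/t1.png

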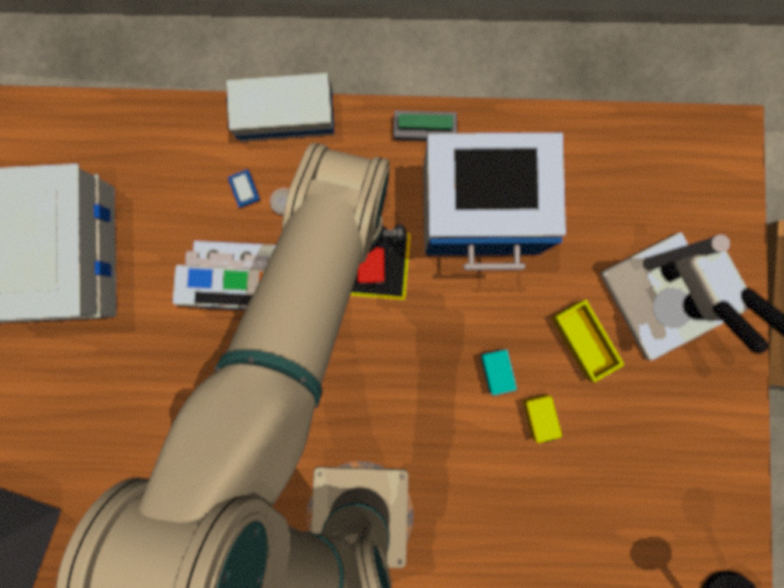

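```bash
python3 - <<'E'
from h import *
env.move_ptp(np.array([450,-255,330.]),down(90)); env.wait(.3)
c,f=cam("wrist"); im=env.snapshot("wrist"); save(im,"w2.png")
np.savez("w2.npz",R=c["R"],t=c["t"]); print(env.state()["clock"])
E
```

```text
13.375
```

View pics/w2.png

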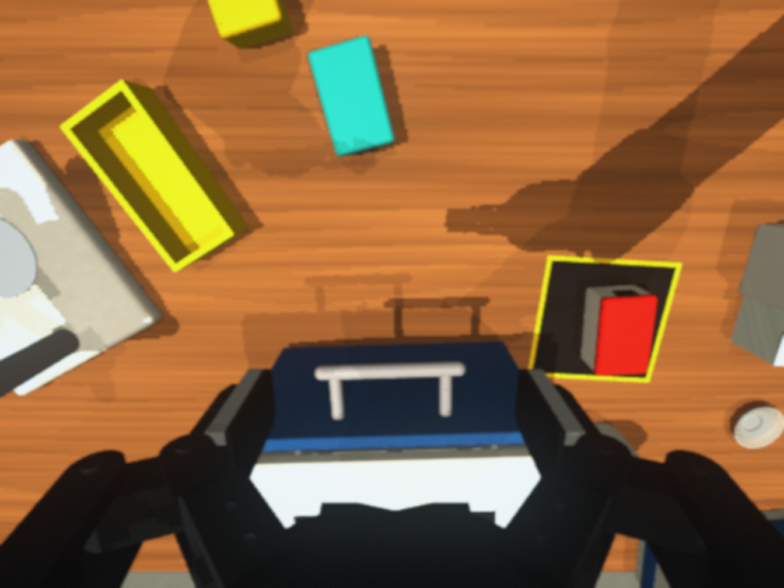

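The handle runs (318,374) to (465,369), the panel's top front edge is at row ~439, and the case stands on the mat.

```bash
python3 - <<'E'
from h import *
c,f=cam("wrist")
for z,a,b in [(150,(318,374),(465,369)),(178,(272,441),(522,433)),(178,(263,452),(528,446)),(192,(252,463),(540,455)),(0,(548,257),(681,265)),(0,(530,371),(649,381)),(45,(601,297),(656,296)),(45,(596,374),(644,375))]:
    A,B=[unproj(c,f,np.array(q)/1.4,z)[:2] for q in(a,b)]; print(z,A.round(1),B.round(1),((A+B)/2).round(1),np.linalg.norm(A-B).round(1))
E
```

```text
150 [ 541.2 -316.3] [ 536.5 -197.3] [ 538.9 -256.8] 119.0
178 [ 584.2 -349.7] [ 576.7 -155.6] [ 580.4 -252.6] 194.2
178 [ 594.5 -357.6] [ 588.7 -149.7] [ 591.6 -253.7] 208.0
192 [ 593.1 -361.6] [ 585.7 -145.3] [ 589.4 -253.5] 216.5
0 [479.6 -84.4] [488.6  64.8] [484.1  -9.8] 149.4
0 [621.1 -90. ] [634.7  56.8] [627.9 -16.6] 147.4
45 [510.9 -42.1] [509.8  14.3] [510.4 -13.9] 56.3
45 [599.9 -33.8] [601.1  18.9] [600.5  -7.5] 52.7
```

```bash
python3 - <<'E'
from h import *
u=np.array([np.cos(np.radians(1.8)),np.sin(np.radians(1.8)),0])
H=np.array([538,-258,0.]); O=down(1.8)
P=H-25*u
print(env.ik(P+[0,0,136],O))
env.move_ptp(P+[0,0,260],O); env.wait(.2)
print(env.move_l(P+[0,0,137],feed=80,force_limit=8),env.state()["ee_pos"])
print(env.move_l(P-160*u+[0,0,137],feed=60,force_limit=18)); s=env.state();print(s["ee_pos"],s["wrist_force"],P)
e=s["ee_pos"]; env.move_l(e+6*u,feed=60); e=env.state()["ee_pos"]
env.move_l(np.array([e[0],e[1],330]),feed=200)
env.move_ptp(np.array([430,-255,390.]),down(90)); env.wait(.3)
c,f=cam("wrist"); save(env.snapshot("wrist"),"w3.png");print(env.state()["clock"])
E
```

```text
[ -0.93648881  45.37429854  41.47484074 105.94978488 -41.70790865
  45.10948172  64.87056163]
True [ 513.11689688 -258.71919373  140.40710813]
True
[ 360.85971905 -263.52028257  137.01455301] [ 1.39505627 -1.00082037  0.96126349] [ 513.01233599 -258.78526898    0.        ]
21.2583
```

View pics/w3.png

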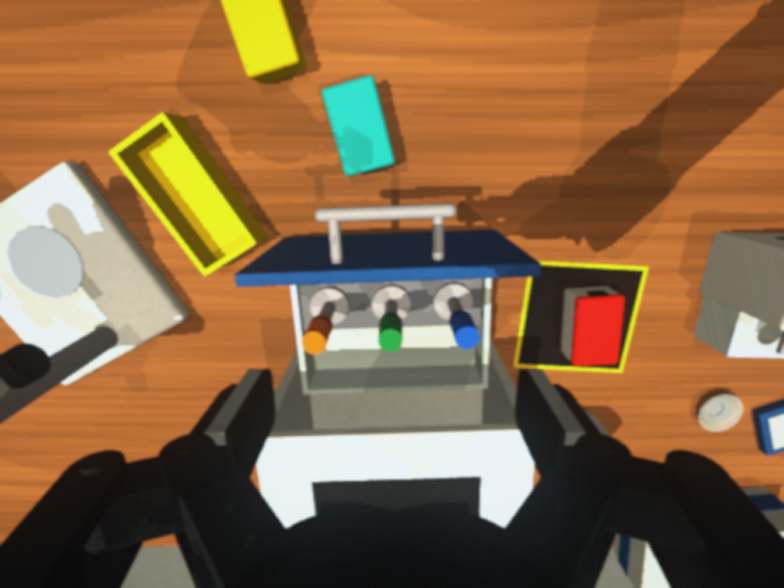

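Drawer is open; all three holders are there. Handle tops: orange (314,344), green (390,341), blue (467,337).

```bash
python3 - <<'E'
from h import *
c,f=cam("wrist")
for z,L in [(174,[(314,344),(390,341),(467,337)]),(81,[(329,304),(391,304),(453,300)]),(150,[(318,215),(455,210)]),(178,[(238,281),(540,270)])]:
    print(z,[unproj(c,f,np.array(q)/1.4,z)[:2].round(1).tolist() for q in L])
im=env.snapshot("wrist"); hsv=cv2.cvtColor(im,cv2.COLOR_RGB2HSV)
for n,lo,hi in [("o",8,20),("g",45,85),("b",100,125)]:
    m=cv2.inRange(hsv,(lo,120,60),(hi,255,255)); m[:200]=0;m[260:]=0;m[:,:205]=0;m[:,350:]=0
    k,l,st,ce=cv2.connectedComponentsWithStats(m)
    if k>1:
        i=1+st[1:,4].argmax(); print(n,st[i],ce[i]*1.4,unproj(c,f,ce[i],165)[:2].round(1))
a=env.state()["ee_pos"]
for y in(-180,-330):
  for yaw in(45,-45,135,-135): print(y,yaw,env.ik(np.array([497,y,165]),down(yaw)) is not None)
for yb in(330,258,186):
  print([ (yaw, env.ik(np.array([546+57,yb,173]),down(yaw,.42,0)) is not None) for yaw in range(-180,180,30)])
  print([ (yaw, env.ik(np.array([546,yb,150]),down(yaw)) is not None) for yaw in range(-180,180,30)])
E
```

```text
174 [[510.9, -326.3], [508.0, -259.0], [504.2, -191.2]]
81 [[506.9, -326.6], [506.9, -258.8], [502.3, -191.2]]
150 [[400.7, -320.6], [396.6, -203.2]]
178 [[451.4, -385.2], [442.1, -134.9]]
o [216 225  20  29 406] [316.1862069 334.9      ] [ 506.1 -325.7]
g [271 226  16  25 290] [389.59103448 334.59034483] [ 505.9 -259.5]
b [323 224  20  25 357] [464.56470588 331.06666667] [ 502.5 -192. ]
-180 45 True
-180 -45 True
-180 135 True
-180 -135 True
-330 45 True
-330 -45 True
-330 135 True
-330 -135 True
[(-180, True), (-150, True), (-120, True), (-90, True), (-60, True), (-30, True), (0, True), (30, True), (60, True), (90, True), (120, True), (150, True)]
[(-180, True), (-150, True), (-120, True), (-90, True), (-60, True), (-30, True), (0, True), (30, True), (60, True), (90, True), (120, True), (150, True)]
[(-180, True), (-150, True), (-120, True), (-90, True), (-60, True), (-30, True), (0, True), (30, True), (60, True), (90, True), (120, True), (150, True)]
[(-180, True), (-150, True), (-120, True), (-90, True), (-60, True), (-30, True), (0, True), (30, True), (60, True), (90, True), (120, True), (150, True)]
[(-180, True), (-150, True), (-120, True), (-90, True), (-60, True), (-30, True), (0, True), (30, True), (60, True), (90, True), (120, True), (150, True)]
[(-180, True), (-150, True), (-120, True), (-90, True), (-60, True), (-30, True), (0, True), (30, True), (60, True), (90, True), (120, True), (150, True)]
```

```bash
python3 - <<'E'
from h import *
env.move_ptp(np.array([590,258,280.]),down(-90,.3,0)); env.wait(.4)
c,f=cam("wrist"); save(env.snapshot("wrist"),"w4.png")
print(env.state()["clock"], -c["R"].T@c["t"])
E
```

```text
24.7917 [702.74452871 257.55482243 373.47462332]
```

View pics/w4.png

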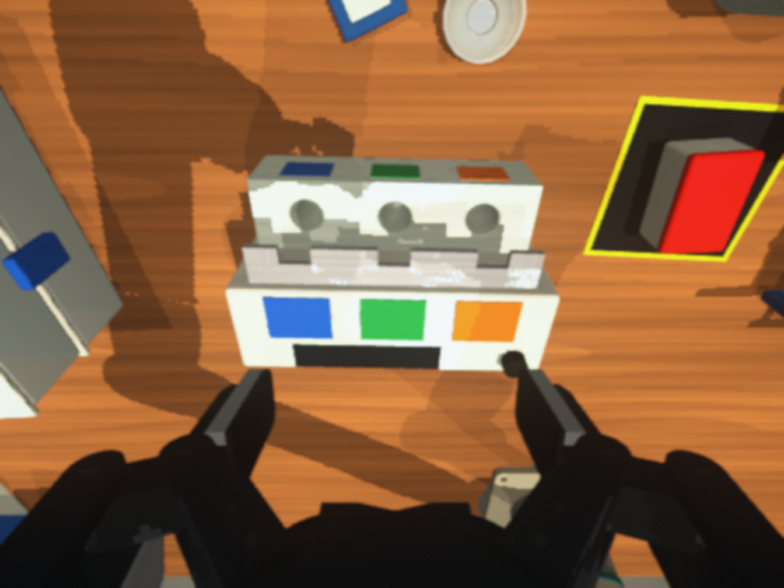

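```bash
python3 - <<'E'
from h import *
im=env.snapshot("wrist"); cv2.imwrite("w4raw.png",im[:,:,::-1]); save(im[105:210,165:400],"w4c.png",3.4)
E
```

```text
(no output)
```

View pics/w4c.png

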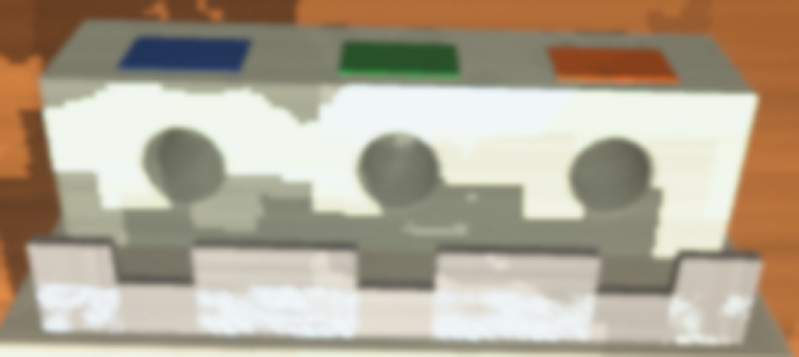

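```bash
python3 - <<'E'
from h import *
from scipy.optimize import least_squares
c,f=cam("wrist")
q=lambda x,y:np.array([(x+.5)/3.4-.5+165,(y+.5)/3.4-.5+105])
obs=[(q(184.5,165),(50,-72,60)),(q(399,170.5),(50,0,60)),(q(610.5,175),(50,72,60)),(q(41,77),(20,-115,60)),(q(758,95),(20,115,60))]
# station: x toward robot (-x world); y = z cross x -> -y world
for (uv,l) in obs: print(unproj(c,f,uv,l[2])[:2].round(1))
for p in [q(28,238),q(193,241),q(357,242),q(436,245),q(598,249),q(760,254)]: print("plate",unproj(c,f,p,108)[:2].round(1))
def W(v,l):
    a=np.pi+v[2]; return np.array([v[0]+np.cos(a)*(l[0]-50)-np.sin(a)*l[1],v[1]+np.sin(a)*(l[0]-50)+np.cos(a)*l[1],l[2]])
r=least_squares(lambda v:np.concatenate([proj(c,f,W(v,l))-uv for uv,l in obs]),[546,258,0])
print(r.x[:2],np.degrees(r.x[2]),r.fun.round(2))
E
```

```text
[557.3 329.4]
[555.3 257.7]
[553.7 186.7]
[587.5 371.2]
[581.6 142.8]
plate [556.1 367.6]
plate [555.1 318.8]
plate [554.8 270.2]
plate [553.7 246.7]
plate [552.4 198.4]
plate [550.7 149.8]
[554.90752292 257.87261104] -1.4785559261235806 [-0.35  0.4  -0.11  0.3   0.64  0.48 -0.86 -0.33  0.71 -0.28]
```

```bash
cat >> h.py <<'E'
def patches(im,c,f,z=124,pred=None,r=60):
    hsv=cv2.cvtColor(im,cv2.COLOR_RGB2HSV); out={}
    for n,lo,hi in [("blue",100,120),("green",55,80),("orange",10,20)]:
        m=cv2.inRange(hsv,(lo,150,110),(hi,255,255)); 
        w=np.zeros_like(m); u=proj(c,f,pred[n]); cv2.circle(w,(int(u[0]),int(u[1])),int(r),255,-1); m&=w
        k,l,st,ce=cv2.connectedComponentsWithStats(m)
        if k>1:
            i=1+st[1:,4].argmax(); out[n]=(st[i][2:].tolist(),unproj(c,f,ce[i],z)[:2].round(1))
    return out
E
python3 - <<'E'
from h import *
pred={"blue":(497.7,330.8,124),"green":(495.6,259.7,124),"orange":(493.6,186.7,124)}
def go(n,r):
    c,f=cam(n); im=env.snapshot(n); print(n,patches(im,c,f,124,pred,r))
go("wrist",35)
env.move_ptp(np.array([590,258,330.]),down(-90)); env.wait(.4); go("wrist",30)
env.move_ptp(np.array([430,258,330.]),down(90)); env.wait(.4); go("wrist",30); 
c,f=cam("wrist");save(env.snapshot("wrist"),"w5.png")
env.move_ptp(np.array([500,-100,400.]),down(90)); env.wait(.2)
go("top",14); go("scene",14); print(env.state()["clock"])
E
```

```text
wrist {'blue': ([48, 28, 1226], array([502.1, 331.7])), 'green': ([45, 27, 1167], array([500.3, 259.8])), 'orange': ([49, 29, 1228], array([498.7, 187.8]))}
wrist {'blue': ([40, 29, 1077], array([501.4, 331.6])), 'green': ([39, 28, 1030], array([499.6, 260. ])), 'orange': ([41, 29, 1094], array([498.1, 188. ]))}
wrist {'blue': ([41, 29, 1122], array([500. , 331.9])), 'green': ([39, 28, 1068], array([498.2, 260. ])), 'orange': ([41, 30, 1149], array([496.3, 188.1]))}
top {'blue': ([16, 12, 185], array([498.3, 331.6])), 'green': ([16, 12, 173], array([496.3, 260.8])), 'orange': ([17, 13, 202], array([495. , 187.4]))}
scene {'blue': ([16, 12, 114], array([498.4, 329.6])), 'green': ([16, 12, 117], array([497., 258.])), 'orange': ([18, 15, 157], array([494.9, 184.7]))}
30.0417
```

```bash
cat >> h.py <<'E'
PORT={"orange":np.array([551.8,186.2,60]),"green":np.array([553.7,258.2,60]),"blue":np.array([555.6,330.2,60])}
RACK={"orange":np.array([507.5,-326,0]),"green":np.array([506.5,-259,0]),"blue":np.array([504,-191.3,0])}
G=142.; AZ=-1.5   # grip height on holder; azimuth (deg) of lean
def best(pos,yaws,tilt=0.,q0=None):
    q0=env.state()["qpos"]; b=None
    for y in yaws:
        q=env.ik(np.asarray(pos),down(y,tilt,AZ))
        if q is not None:
            d=np.abs(q-q0).max()
            if b is None or d<b[0]: b=(d,y)
    return b[1]
def pose(tip,yaw,tilt):
    O=down(yaw,tilt,AZ); return tip-G*O[:,2],O
def pick(n,dz=0):
    P=RACK[n]+[0,0,24+G]
    A=[57,-57,123,-123]; y1=best(P,A)
    env.move_ptp(P+[0,0,90],down(y1)); env.wait(.2)
    print("desc hit",env.move_l(P,feed=120,force_limit=8))
    env.gripper_close(20); print("c1",env.state()["opening"]); env.open()
    y2=y1+min([66,-66,114,-114],key=lambda d:np.abs(env.ik(P,down(y1+d))-env.state()["qpos"]).max() if env.ik(P,down(y1+d)) is not None else 1e9)
    e=env.move_l(P,down(y2),feed=60)
    env.gripper_close(60); s=env.state(); print("c2",s["opening"],s["finger_force"],y1,y2)
    env.move_l(P+[0,0,190],feed=180)
    return y2
def step(p,O,feed,lim):
    hit=env.move_l(p,O,feed=feed,force_limit=lim); s=env.state()
    print("hit" if hit else "ok",s["ee_pos"].round(1),"want",p.round(1),"F",s["wrist_force"].round(1)); return hit
def insert(n):
    B=PORT[n]; u=np.array([np.cos(np.radians(AZ)),np.sin(np.radians(AZ)),0])
    t0=.45; bias=-1.5*u
    p,O=pose(B+bias+[0,0,70],0,t0); y=best(p,[43,-47,133,-137],t0)
    p,O=pose(B+bias+[0,0,80],y,t0); env.move_ptp(p,O); env.wait(.3)
    p,O=pose(B+bias+[0,0,10],y,t0); env.move_l(p,O,feed=100)
    p,O=pose(B+bias+[0,0,-14],y,t0); return y,step(p,O,30,6)
def dock(n,y):
    B=PORT[n]; u=np.array([np.cos(np.radians(AZ)),np.sin(np.radians(AZ)),0])
    for k in range(1,7):
        a=k/6; p,O=pose(B-1.5*(1-a)*u+[0,0,-14-2*min(1,2*a)],y,.45*(1-a))
        if step(p,O,40,10): return False
    p,O=pose(B+[0,0,-44],y,0)
    if step(p,O,60,8): return False
    p,O=pose(B+[0,0,-52],y,0); step(p,O,20,5)
    return True
def release(up=190):
    env.open(); env.wait(.1); e=env.state()["ee_pos"]; env.move_l(e+[0,0,up],feed=200)
E
python3 - <<'E'
from h import *
pick("orange"); y,h=insert("orange"); save(env.snapshot("scene"),"s2.png"); im=env.snapshot("wrist"); save(im,"w6.png")
print(y,h,env.state()["clock"])
E
```

```text
desc hit False
c1 21.290853643864278
c2 20.303225983588 58.545504212379456 57 123
ok [612.2 184.6 174. ] want [612.  184.6 173.9] F [ 0.1  0.3 -1.2]
133 False 40.65
```

View pics/w6.png

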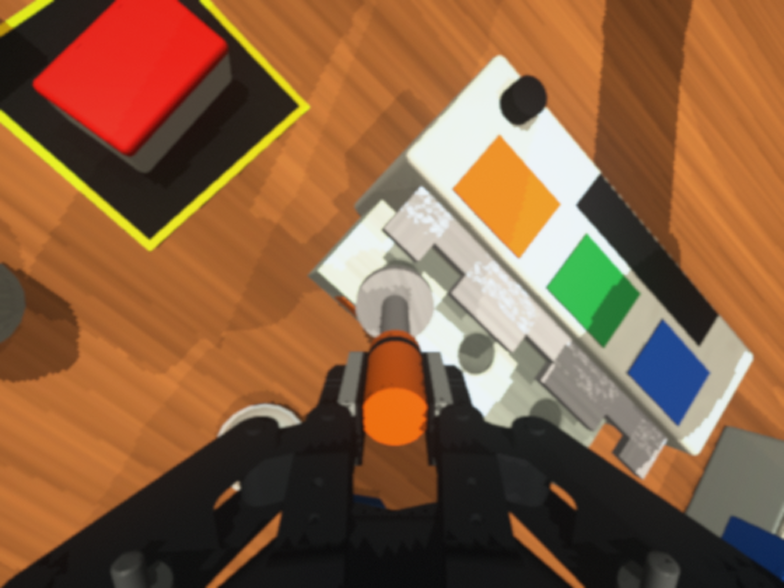

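The holder is tilted, with its flange (395,303) in front of the plate notch at (430,262). It went in without contact, so I'll straighten it.

```bash
python3 - <<'E'
from h import *
print(dock("orange",133)); print(env.state()["clock"]); save(env.snapshot("wrist"),"w7.png")
E
```

```text
ok [602.7 185.2 178.1] want [602.5 184.9 177.5] F [ 0.5 -0.3 -1.6]
ok [593.2 185.1 180.3] want [592.7 185.1 180.3] F [-0.1  0.1 -1.7]
ok [583.2 185.4 182.4] want [582.7 185.4 182.4] F [-1.4 -0.6 -2.1]
ok [573.1 185.7 184.4] want [572.5 185.7 184.4] F [ 0.6  0.1 -1.5]
ok [562.9 186.  185.7] want [562.2 185.9 185.6] F [-0.1  0.9 -1. ]
ok [552.6 186.3 186.1] want [551.8 186.2 186. ] F [-0.2 -0.1 -0.6]
ok [551.8 186.1 157.7] want [551.8 186.2 158. ] F [-0.1  0.2 -1.3]
hit [552.1 186.2 152.4] want [551.8 186.2 150. ] F [-0.5 -0.1  5.1]
True
44.0667
```

```bash
sed -i 's/\[0,0,80\],y,t0/[0,0,140],y,t0/; s/\[0,0,70\],0,t0/[0,0,140],0,t0/' h.py; python3 - <<'E'
from h import *
release()
pick("green"); y,h=insert("green"); print(y,h,env.state()["clock"])
if not h: print(dock("green",y))
print(env.state()["clock"]); save(env.snapshot("top"),"t2.png")
E
```

```text
desc hit False
c1 21.324761455059434
c2 20.04283905592091 58.5684871673584 57 123
ok [614.1 256.7 174.1] want [613.9 256.6 173.9] F [-0.1  0.  -1.6]
133 False 57.7083
ok [604.6 257.2 178.2] want [604.4 256.9 177.5] F [ 0.5 -0.1 -1. ]
ok [595.  257.2 180.3] want [594.6 257.1 180.3] F [ 0.3 -0.7 -1.1]
ok [585.1 257.4 182.3] want [584.6 257.4 182.4] F [ 0.1 -0.4 -0.9]
ok [575.  257.7 184.4] want [574.4 257.7 184.4] F [ 0.5  0.6 -1.4]
ok [564.7 258.  185.6] want [564.1 257.9 185.6] F [ 0.5  0.2 -2.2]
ok [554.4 258.2 186.1] want [553.7 258.2 186. ] F [ 0.1  0.7 -0.7]
ok [553.7 258.1 157.7] want [553.7 258.2 158. ] F [-0.2 -0.3 -1. ]
hit [554.2 258.3 152.2] want [553.7 258.2 150. ] F [-0.4 -0.1  4. ]
True
61.1333
```

View pics/t2.png

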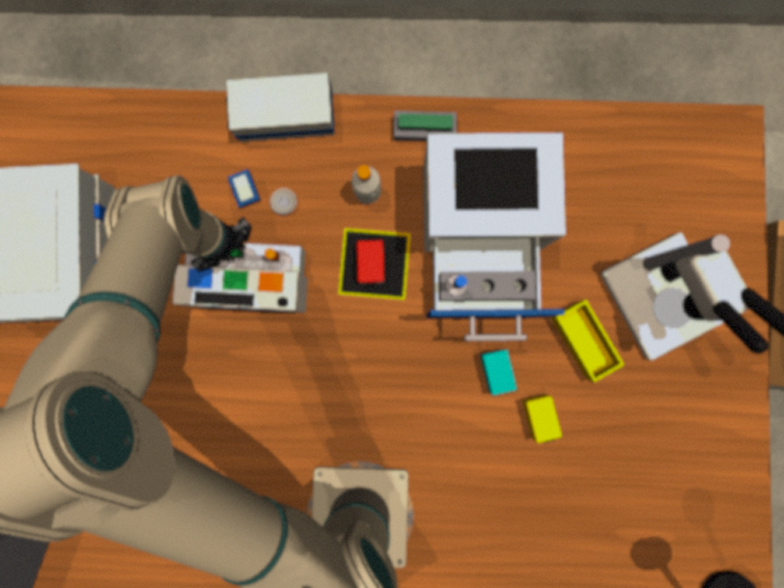

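Orange is docked at (270,256), the case is still on the mat at (370,262), and blue remains at (457,283).

```bash
python3 - <<'E'
from h import *
release()
pick("blue"); y,h=insert("blue"); print(y,h,env.state()["clock"])
if not h and dock("blue",y):
    release()
    env.move_ptp(np.array([430,60,400.]),down(90)); env.wait(.2)
    save(env.snapshot("top"),"t3.png"); c,f=cam("wrist"); 
print(env.state()["clock"])
E
```

```text
desc hit False
c1 21.482251855080865
c2 20.236219810145645 58.558287620544434 57 123
ok [615.9 328.7 174.1] want [615.8 328.6 173.9] F [-0.5  0.  -1.6]
133 False 74.8083
ok [606.4 329.2 178.3] want [606.3 328.9 177.5] F [ 0.1  0.2 -0.5]
ok [596.9 329.1 180.3] want [596.5 329.1 180.3] F [-0.3 -0.2 -1. ]
ok [587.  329.3 182.3] want [586.5 329.4 182.4] F [ 1.1 -0.4 -1. ]
ok [576.8 329.6 184.4] want [576.3 329.7 184.4] F [-0.  -0.5 -1.2]
ok [566.6 329.9 185.6] want [566.  329.9 185.6] F [ 0.2 -0.1 -1.9]
ok [556.3 330.2 186.1] want [555.6 330.2 186. ] F [ 0.3  0.4 -1.2]
ok [555.7 330.1 157.7] want [555.6 330.2 158. ] F [ 0.2 -0.5 -1.8]
hit [556.1 330.4 152.2] want [555.6 330.2 150. ] F [-0.1  0.1  4.2]
81.4917
```

View pics/t3.png

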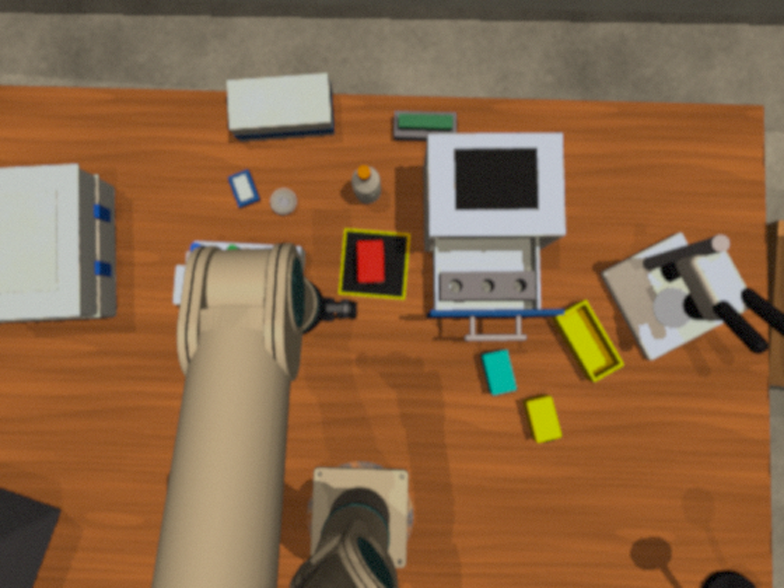

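```bash
python3 - <<'E'
from h import *
u=np.array([np.cos(np.radians(1.8)),np.sin(np.radians(1.8)),0])
H=np.array([538,-258,0.]); O=down(91.8); S=H-182*u
env.gripper_close(40)
env.move_ptp(S+[0,0,330],O); env.wait(.2)
print(env.move_l(S+[0,0,142],feed=150,force_limit=8))
print(env.move_l(H-27*u+[0,0,142],feed=80,force_limit=18),env.state()["ee_pos"])
print(env.move_l(H+15*u+[0,0,142],feed=25,force_limit=18)); s=env.state(); print(s["ee_pos"],s["wrist_force"])
e=s["ee_pos"]; env.move_l(e-40*u,feed=80); env.move_l(e-40*u+[0,0,200],feed=200); env.open()
env.move_ptp(np.array([430,-255,360.]),down(90)); env.wait(.3); save(env.snapshot("wrist"),"w8.png")
env.move_ptp(np.array([590,250,330.]),down(-90,.3,0)); env.wait(.4); save(env.snapshot("wrist"),"w9.png")
env.move_ptp(np.array([400,0,400.]),down(90));print(env.state()["clock"])
E
```

```text
False
False [ 510.89458899 -259.1718847   142.12254749]
True
[ 520.41102418 -258.63249053  141.49836312] [0.01331397 0.81312646 0.13015657]
97.4667
```

View pics/w8.png

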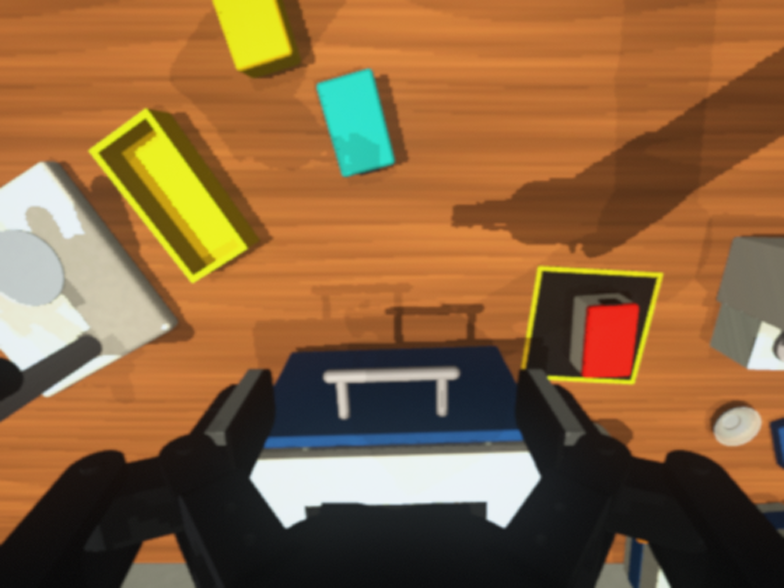

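View pics/w9.png

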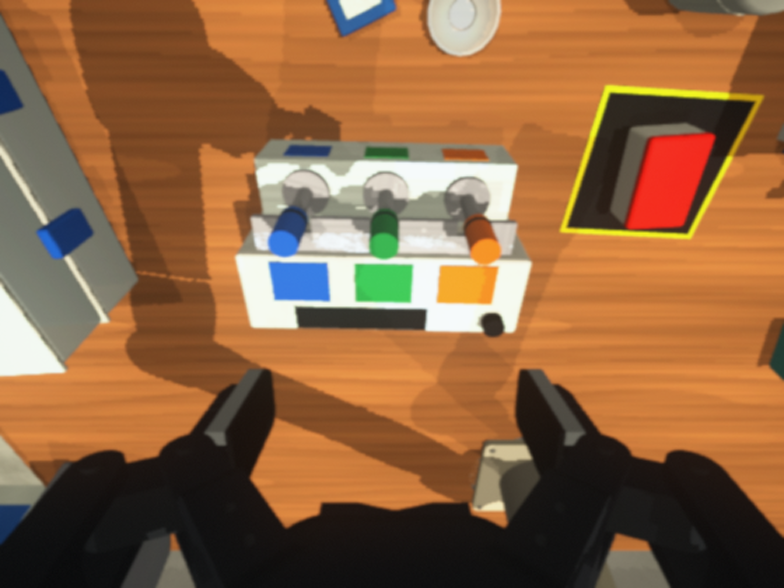

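Drawer shut; all three holders stand upright in their own ports with flanges under the plate, and the case is on the mat at (672,180).

```bash
python3 - <<'E'
from h import *
env.wait(.5); print(env.job_done())
E
```

```text
the job is handed in; nothing more can be done
None
```

The job is handed in at about 98 s of 210 s: the case is on the mat, the orange, green and blue holders are upright in their own ports, and the drawer is shut; the closing pictures and push force agree, but the hand-in returned no verdict.

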